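Lock the torch's battery cover with the screwdriver

TASK

Lock the battery cover of the blue torch: take the screwdriver out of its wooden block, seat its blade in the slot of the spring-loaded push-and-turn screw on the cover, push the screw in and, keeping it pushed in, turn it clockwise about 70 degrees so that it stays locked when you let it up. Be gentle (14 to 16 N of push is enough, over 30 N between screwdriver and torch, push and twist together, breaks it), keep the fingers off the torch and its screw, and leave the mug, bowl and clear box where they are. Then stand the screwdriver back in the hole of its block, blade down, and let go.

Things in the scene. Friction and masses are not known exactly. Their poses are not given: they have to be found in the camera images.
- cover_axis (a point): Point on the screw's axis on the grey battery cover's upper face (64 mm above the table); z up, y across the torch. The screw head (steel, 29 mm across, in a black collar) has its top 11.5 to 23.5 mm above this point: not measured, to be felt. Its slot is 5 mm wide, 17 mm long, closed at both ends, 5 mm deep; at joint value 0 it lies along this y, and turns with the screw.
- lock_turn (a joint): Screw angle, clockwise from above: 0 unlocked (start), stop at 1.4 rad. Push-and-turn: a spring holds the head up (4 N to start, 2 N per mm, hard bottom at 6 mm, 16 N). Pushed in less than about 4 mm (12 N) it is blocked at about 0.1; deeper it turns freely against a weak return spring (0.05 N m/rad). Past 1.1 it can rise, is locked and rests near 1.07; let up earlier it springs back to 0.
- torch: Blue torch lying fixed in a low green tray (220 x 130 mm, rim 28 mm high); origin under the tray's centre, x along the torch away from its lens, z up; cover_axis at (20, 0, 64) mm. Includes the grey cover (78 x 56 mm), the black collar (38 mm across) and the screw.
- driver_grip (a point): Centre of the screwdriver's black square handle (26 x 26 mm, 80 mm long, faces square to the point's x and y); z along the tool from blade to handle end. The blade's edge is 114 mm below along z; handle end 40 mm above. At the start it stands in the block, blade down, and this point is 126 mm above the table.
- driver_tip (a point): Middle of the screwdriver's blade edge, same axes. The flat blade is 12 mm wide along y and 3 mm thick along x, 16 mm long; the shank is 10 mm in diameter; a round collar 32 mm across lies 68 to 74 mm above the edge, under the handle. In the slot it has about 0.17 rad of play each way.
- driver: The whole screwdriver, 154 mm long, about 0.12 kg, origin at the middle of the blade edge.
- block_hole0 (a point): Middle of the mouth of the round hole (18 mm across, 75 mm deep) in a fixed wooden block 70 x 70 x 80 mm high; the mouth is 80 mm above the table. The screwdriver hangs in it by its collar, blade edge 12 mm above the table.
- mug: Bystander: steel mug, 80 mm across, 85 mm high, loose.
- bowl: Bystander: round ceramic bowl, 120 mm across, 50 mm high, loose.
- clearbox: Bystander: clear plastic box with lid, 106 x 146 x 56 mm, loose.
There are look-alikes about, which are no part of the job. What is shaped like the driver but turquoise is not meant. What is shaped like the part that bears block_hole0 but purple is not meant.

How it is judged:
By the outcome, as a careful person would: the job done as asked, in the order asked, and still so for the second after the job is handed in, with the robot touching nothing.
It also fails if it takes over 64 s, if anything falls off the work surface, if the arm or the gripper's body presses on something with over 40 N, if the wrist force passes 120 N, or if a joint passes its speed limit or range.

ROBOT

A 6-joint arm with a two-finger parallel gripper is mounted at the origin on the work surface. World frame = base frame: x ahead of the robot, y to its left, z up, the work surface at z = 0. Lengths are in m, angles in rad, forces in N, time in s.
With the tool pointing down it reaches from about 0.25 to 0.775 m from the base axis. Payload 4 kg.
Tool frame: the origin (TCP) lies on the centre line of the jaws, within the pads' length; the fingertips stand 17 mm ahead of it and the grasp point (between the pads) lies 2 mm behind it; z points along the fingers, y is the line along which they close (so a half turn about z gives the same grasp; the last joint's range is limited). The gripper opens to 94 mm and grips with 3 to 60 N. Pads are 16 mm wide; open, the fingers measure 119 mm over their backs; the gripper's body (75 mm by 177 mm) begins 78 mm behind the grasp point.
Start: joints at [-1.318, 0.087, 1.371, -0, 1.684, -0.103], TCP at [0.192, -0.516, 0.223] pointing down, gripper open.
Joint ranges: [-3.1, 3.1], [-0.76, 2.03], [0.27, 2.55], [-1.08, 4.22], [0.17, 2.65], [-2.57, 2.57]. Speed limits (rad/s): [2.79, 2.79, 3.14, 3.14, 3.14, 3.14].

INTERFACE

Orientations are given as [roll, pitch, yaw] about the fixed x, y, z axes, in that order (R = Rz(yaw) Ry(pitch) Rx(roll)).
In Python, from bench import robot gives the robot as it stands.
- The arm moves only by the tool servo_tool, never from a script. Its argument "plan" is a list of rows, each a list of 7 numbers: the shift along the tool's x, y, z normalised to -1 to 1, where 1 is 0.1 m, then the turn, a rotation vector about the tool's x, y, z normalised to -1 to 1, where 1 is pi/2 rad, then the finger opening in mm, from 0 to 94. In form: [[x, y, z, ax, ay, az, gripper], ...]. A call has 1 to 12 rows; each row is the pose to reach, as a shift and turn from the pose commanded when the call began, along the tool's axes at that moment; what a row does not reach only later rows make up. A row lasts 1/12 s, in which the tool goes at most 41.7 mm and 7.16 degrees, less where a joint would pass 70% of its speed; a pose out of reach is approached as far as the arm can. A call with a number of a shift or a turn outside -1 to 1 is refused whole. A call with a gripper value outside its range is refused whole. The fingers move at their own pace and stop on an object; the grip force is fixed at half the most. Time passes only in rows, so rows that repeat a pose let the fingers close. It gives the time, the measured TCP pose, the force, the opening and the grip force at its end, in the units of the state.
- robot.get_obs(): the state, without advancing time (a new reading comes with each control period).
- robot.snapshot(name): name is "side" or "top" or "wrist"; returns the picture (480x640x3 uint8, red, green, blue); there is no depth.
- robot.camera_params(name): a dict with "camera_matrix" (3x3 intrinsics, pixels), "rvec" (rotation vector, rad) and "tvec" (3), from world to camera coordinates, as OpenCV has them; the wrist camera has in their place "tool_from_camera" (4x4, takes a point from camera to tool coordinates, whose origin is the TCP and whose axes are the flange's). Camera axes: x right, y down, z forward; pixel columns grow to the right and rows downward; lengths in m; the calibration is good to about 2 mm. A picture is of the moment at which its call begins: read the wrist's pose just before it. camera_params takes no time and is no camera call.
- robot.close_job(): hands the job in; it is judged then, once.
Trained networks look in the newest picture that a camera, given by its name, has taken for a name from the list of things; names that differ only in an ending like _2 or _b are one class to them, and where a whole thing is asked for, a point or a joint stands for the part that bears it (a point fixed in the world has none). Each returns a list of dicts, best first, with "conf" (0 to 1); they miss things now and then, are a little off and sometimes report something else, mostly with a low value. They report only what shows in the picture. A call takes as long as a camera call. They do not tell look-alikes from the thing itself.
- robot.find_in(thing, camera): "extent" ([centre column, centre row, width, height] in pixels, round what is visible of it).
The state is a dict: "time": time; "joint_positions": joint angles; "qvel": joint speeds; "joint_torque": joint torques, N m; "tool_pos": TCP position; "ee_rot": TCP orientation; "wrist_force": force on the tool from outside, world axes, zero at the start; "wrist_torque": the same for the moment, N m; "width": finger opening in m; "finger_force": force on a finger pad.
Only numpy, scipy, OpenCV 4.12 (cv2) and the standard library are available. Lean on these libraries where they do the work, as an engineer would, in place of code of your own. Each camera call takes 0.05 s, during which the arm holds its last target. There are 200 camera calls.

## Working session

There is one attempt and no reset: what is moved stays moved. The work goes in short steps, Python scripts to look and compute and a tool call to move; the robot and the scene stay as the last step left them, time stands still between calls to the robot, and variables do not carry over. Pictures are saved under pics/ and viewed, at most 13 in all, crops included, and the job is handed in when it is done.

Besides the shell and the picture viewer there is one more tool, called after ">>>" as a command line: name --pt "numbers of a row" for each row, then --argument value for the rest. servo_tool: Moves the arm, as the interface text tells. Scaled input: -1 to 1 covers 0.1 m each way for a shift and pi/2 rad each way for a turn. Its arguments: {"type":"object","properties":{"plan":{"type":"array","items":{"type":"array","items":{"type":"number"}}}},"required":["plan"]}

```bash
mkdir -p pics; ls; python3 - <<'E'
from bench import robot
import cv2,numpy as np
o=robot.get_obs();print(o)
for c in ("top","side"):
    im=robot.snapshot(c);cv2.imwrite(f"pics/{c}0.png",im[:,:,::-1])
    p=robot.camera_params(c);print(c,p)
    for t in ("driver","driver_grip","block_hole0","torch","cover_axis","mug","bowl","clearbox"):
        try: print(t,[(np.round(d["extent"]).astype(int).tolist(),round(d["conf"],2)) for d in robot.find_in(t,c)][:4])
        except Exception as e: print(t,e)
print(robot.camera_params("wrist"))
E
```

```text
pics
{'time': 0.0, 'joint_positions': array([-1.31807994e+00,  8.79543969e-02,  1.37224438e+00,  6.61322335e-06,
        1.68358270e+00, -1.03107438e-01]), 'qvel': array([ 9.79382714e-05,  3.40242837e-04, -2.18888922e-04, -4.37009284e-04,
        7.44515904e-04, -5.22787329e-04]), 'joint_torque': array([ 7.88260422e-05, -3.40182245e+01, -3.02424824e+01,  7.17198174e-02,
        3.30691575e-02, -1.74865231e-04]), 'tool_pos': array([ 0.19146626, -0.51505785,  0.22130947]), 'ee_rot': array([-3.13941613e+00, -2.31821756e-04,  3.55824314e-01]), 'wrist_force': array([ 0.08053552,  0.02043211, -0.0080606 ]), 'wrist_torque': array([ 0.02791601,  0.06494418, -0.00182751]), 'finger_force': 0.0, 'width': 0.09388839863250542}
top {'camera_matrix': array([[588.36032656,   0.        , 322.51903675],
       [  0.        , 588.36032656, 233.50919796],
       [  0.        ,   0.        ,   1.        ]]), 'rvec': array([ 2.19842209, -2.14232495,  0.09766779]), 'tvec': array([0.13197136, 0.5545445 , 1.13707197])}
driver [([219, 288, 22, 17], 0.79), ([172, 273, 30, 19], 0.74), ([215, 338, 26, 21], 0.73)
[... 1050 characters left out ...]
340, 21, 51], 0.34)]
cover_axis [([365, 240, 111, 63], 0.63)]
mug [([231, 313, 61, 65], 0.9)]
bowl [([213, 250, 60, 41], 0.75)]
clearbox [([269, 190, 69, 56], 0.91)]
{'camera_matrix': array([[404.22421782,   0.        , 318.01983248],
       [  0.        , 404.22421782, 240.00107667],
       [  0.        ,   0.        ,   1.        ]]), 'tool_from_camera': array([[-1.37752116e-03, -9.58113548e-01, -2.86385284e-01,
         8.40462121e-02],
       [ 9.99999004e-01, -1.23181225e-03, -6.88945255e-04,
        -3.30910946e-04],
       [ 3.07314882e-04, -2.86385948e-01,  9.58114291e-01,
        -1.61917352e-01],
       [ 0.00000000e+00,  0.00000000e+00,  0.00000000e+00,
         1.00000000e+00]])}
```

View pics/top0.png

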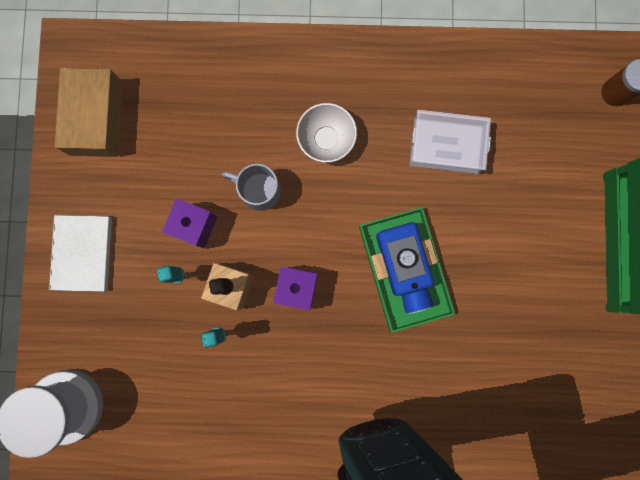

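View pics/side0.png

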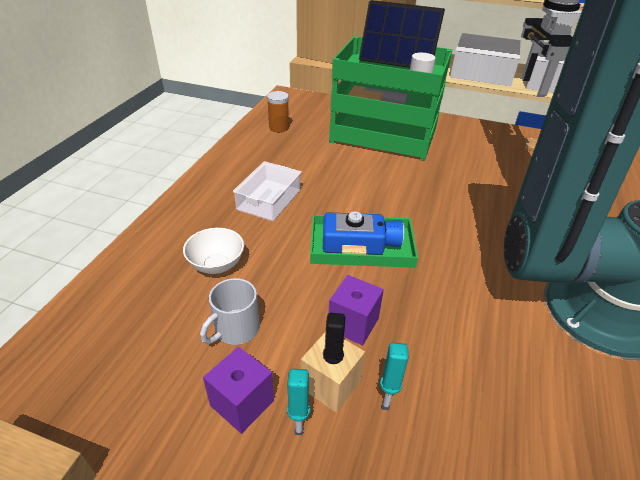

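Black driver with wooden block is the target: top (219,288), side (335,340). Things it could be confused with: turquoise drivers at top (172,273) and (215,338), and purple blocks at (190,223) and (294,291). The torch is at top (407,270), with its screw at (408,258) and its lens toward (417,300).

```bash
cat > h.py <<'E'
from bench import robot
import cv2,numpy as np
from scipy.spatial.transform import Rotation as R
def cam(c,o=None):
    p=robot.camera_params(c);K=p["camera_matrix"]
    if c!="wrist":
        Rm=cv2.Rodrigues(p["rvec"])[0];return K,Rm,np.array(p["tvec"])
    o=o or robot.get_obs();T=np.eye(4);T[:3,:3]=R.from_euler("xyz",o["ee_rot"]).as_matrix();T[:3,3]=o["tool_pos"]
    W=np.linalg.inv(T@p["tool_from_camera"]);return K,W[:3,:3],W[:3,3]
def at_z(C,uv,z):
    K,Rm,t=C;d=Rm.T@np.linalg.solve(K,[uv[0],uv[1],1]);c=-Rm.T@t
    return c+d*(z-c[2])/d[2]
def proj(C,P):
    K,Rm,t=C;q=(Rm@np.atleast_2d(P).T).T+t;q=q@K.T;return q[:,:2]/q[:,2:]
def tri(C1,u1,C2,u2):
    P=[C[0]@np.c_[C[1],C[2]] for C in (C1,C2)]
    X=cv2.triangulatePoints(P[0],P[1],np.float64(u1).reshape(2,1),np.float64(u2).reshape(2,1));return (X[:3]/X[3]).ravel()
E
python3 - <<'E'
from h import *
T=cam("top");S=cam("side")
for n,uv,z in [("handle?",(219,287),.13),("block top",(227,286),.08),("screw",(408,258),.08),("torchlens",(417,300),.05),("tray",(407,270),.02),("tray",(425,209),.028),("tray",(455,315),.028),("tray",(390,332),.028),("tray",(360,226),.028),
  ("bt",(219,264),.08),("bt",(250,274),.08),("bt",(239,309),.05),("bt",(202,299),.08)]:
    print(n,np.round(at_z(T,uv,z),3))
print("screw tri",tri(T,(408,258),S,(355,217)))
a=cv2.imread("pics/top0.png");
c1=cv2.resize(a[250:325,180:270],(480,400),interpolation=cv2.INTER_CUBIC)
s=cv2.imread("pics/side0.png");c2=cv2.resize(s[300:420,290:386],(320,400),interpolation=cv2.INTER_CUBIC)
cv2.imwrite("pics/crop0.png",np.hstack([c1,c2]))
E
```

```text
handle? [0.44  0.328 0.13 ]
block top [0.443 0.322 0.08 ]
screw [ 0.504 -0.016  0.08 ]
torchlens [ 0.425 -0.038  0.05 ]
tray [ 0.483 -0.022  0.02 ]
tray [ 0.605 -0.056  0.028]
tray [ 0.398 -0.116  0.028]
tray [0.362 0.01  0.028]
tray [0.568 0.073 0.028]
bt [0.483 0.339 0.08 ]
bt [0.466 0.28  0.08 ]
bt [0.399 0.302 0.05 ]
bt [0.417 0.368 0.08 ]
screw tri [ 0.50327459 -0.0165103   0.07560608]
```

View pics/crop0.png

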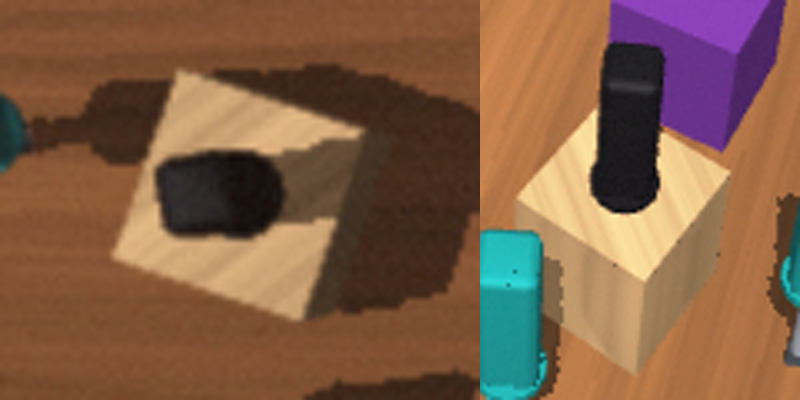

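The crop confirms it: a black square handle standing in the natural-wood block. The handle's top face is near top pixel (216,287). Moving above it now.

>>> servo_tool --pt "0.75 -1 -0.2 0 0 0 60" --pt "0.75 -1 -0.2 0 0 0 60" --pt "0.75 -1 -0.2 0 0 0 60" --pt "0.75 -1 -0.2 0 0 0 60"

```text
time: 1.23
tool_pos: [0.2288, -0.3914, 0.2448]
ee_rot: [3.14, -0.002, 0.36]
wrist_force: [-0.0, -0.6, 0.0]
width: 0.0711
finger_force: 0.0
```

>>> servo_tool --pt "0.75 -1 -0.2 0 0 0 60" --pt "0.75 -1 -0.2 0 0 0 60" --pt "0.75 -1 -0.2 0 0 0 60" --pt "0.75 -1 -0.2 0 0 0 60"

```text
time: 1.57
tool_pos: [0.2642, -0.2719, 0.2648]
ee_rot: [3.139, -0.003, 0.362]
wrist_force: [1.1, -0.6, -0.6]
width: 0.0596
finger_force: 0.0
```

>>> servo_tool --pt "0.75 -1 -0.2 0 0 0 60" --pt "0.75 -1 -0.2 0 0 0 60" --pt "0.75 -1 -0.2 0 0 0 60" --pt "0.75 -1 -0.2 0 0 0 60"

```text
time: 1.9
tool_pos: [0.3, -0.1515, 0.2845]
ee_rot: [3.14, -0.004, 0.366]
wrist_force: [-0.2, -0.5, -0.2]
width: 0.0603
finger_force: 0.0
```

>>> servo_tool --pt "0.75 -1 0 0 0 0 60" --pt "0.75 -1 0 0 0 0 60" --pt "0.75 -1 0 0 0 0 60" --pt "0.75 -1 0 0 0 0 60"

```text
time: 2.23
tool_pos: [0.3349, -0.0303, 0.2825]
ee_rot: [-3.139, -0.002, 0.37]
wrist_force: [-0.1, -0.7, -0.2]
width: 0.0601
finger_force: 0.0
```

>>> servo_tool --pt "0.75 -1 0 0 0 0 60" --pt "0.75 -1 0 0 0 0 60" --pt "0.75 -1 0 0 0 0 60" --pt "0.75 -1 0 0 0 0 60"

```text
time: 2.57
tool_pos: [0.3702, 0.0885, 0.2816]
ee_rot: [-3.139, -0.0, 0.366]
wrist_force: [-0.5, -0.1, 0.1]
width: 0.0602
finger_force: 0.0
```

>>> servo_tool --pt "0.75 -1 0 0 0 0 60" --pt "0.75 -1 0 0 0 0 60" --pt "0.75 -1 0 0 0 0 60" --pt "0.75 -1 0 0 0 0 60"

```text
time: 2.9
tool_pos: [0.4062, 0.2073, 0.2804]
ee_rot: [-3.14, 0.002, 0.362]
wrist_force: [-0.8, -0.7, -0.5]
width: 0.06
finger_force: 0.0
```

>>> servo_tool --pt "0.75 -1 0 0 0 -0.766 60" --pt "0.75 -1 0 0 0 -0.766 60" --pt "0.75 -1 0 0 0 -0.766 60" --pt "0.75 -1 0 0 0 -0.766 60" --pt "0.75 -1 0 0 0 -0.766 60" --pt "0.75 -1 0 0 0 -0.766 60" --pt "0.75 -1 0 0 0 -0.766 60" --pt "0.75 -1 0 0 0 -0.766 60" --pt "0.75 -1 0 0 0 -0.766 60" --pt "0.75 -1 0 0 0 -0.766 60" --pt "0.75 -1 0 0 0 -0.766 60" --pt "0.75 -1 0 0 0 -0.766 60"

```text
time: 3.9
tool_pos: [0.4412, 0.3217, 0.2821]
ee_rot: [3.142, 0.001, 1.555]
wrist_force: [0.3, -0.4, 0.6]
width: 0.0599
finger_force: 0.0
```

```bash
python3 - <<'E'
from h import *
o=robot.get_obs();print(o["tool_pos"],o["ee_rot"],o["joint_positions"])
im=robot.snapshot("wrist");cv2.imwrite("pics/w1.png",im[:,:,::-1]);C=cam("wrist",o)
np.save("w1.npy",np.r_[o["tool_pos"],o["ee_rot"]])
for t in ("driver_grip","block_hole0"):
    print(t,[(np.round(d["extent"]).tolist(),round(d["conf"],2)) for d in robot.find_in(t,"wrist")])
print(proj(C,[[.44,.33,.166],[.44,.33,.08]]))
E
```

```text
[0.4411518  0.32169819 0.28212294] [3.14157407e+00 9.51753025e-04 1.55495637e+00] [ 5.26726003e-01  7.49582996e-02  1.26677279e+00 -8.46874501e-04
  1.80033700e+00  5.42373459e-01]
driver_grip [([257.0, 266.0, 55.0, 132.0], 0.96), ([318.0, 221.0, 40.0, 56.0], 0.72), ([380.0, 141.0, 75.0, 144.0], 0.71)]
block_hole0 [([321.0, 204.0, 96.0, 99.0], 0.85), ([322.0, 322.0, 80.0, 98.0], 0.78), ([450.0, 113.0, 122.0, 107.0], 0.69)]
[[316.32177001 230.33115284]
 [316.61873632 205.49296071]]
```

View pics/w1.png

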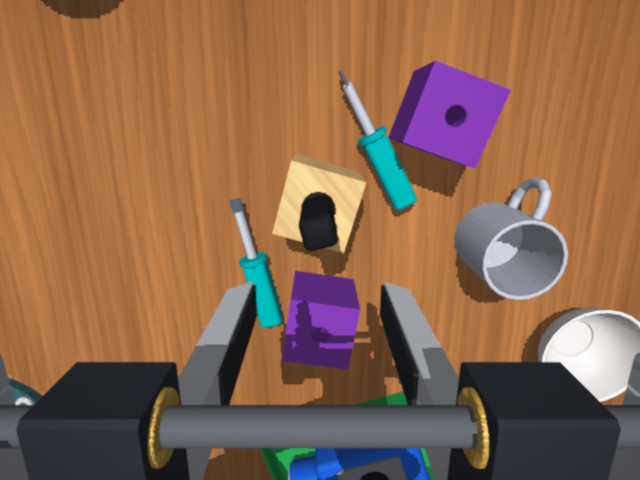

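The wrist view shows the handle's lower end as its top face at (319,238), in the wooden block at (320,205). The turquoise drivers lie flat at (255,265) and (380,140). Zooming for the handle yaw.

```bash
python3 - <<'E'
from h import *
a=cv2.imread("pics/w1.png");c=a[180:260,280:360]
c=np.clip(c.astype(float)*2.5,0,255).astype(np.uint8)
cv2.imwrite("pics/c1.png",cv2.resize(c,(560,560),interpolation=cv2.INTER_CUBIC))
E
```

```text
(no output)
```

View pics/c1.png

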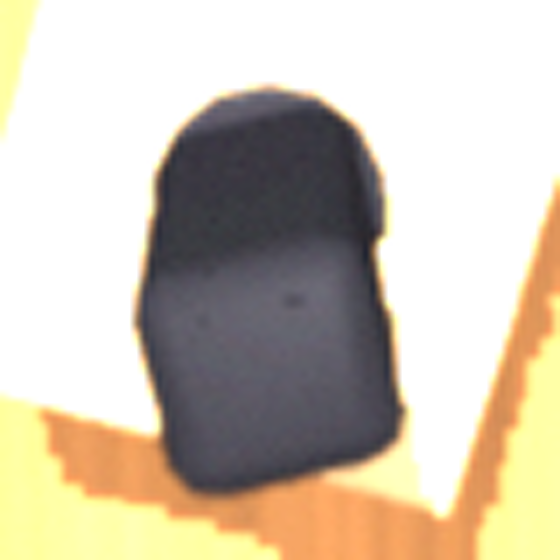

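```bash
python3 - <<'E'
from h import *
v=np.load("w1.npy");o=dict(tool_pos=v[:3],ee_rot=v[3:]);C=cam("wrist",o)
P=lambda p:at_z(C,np.array(p)/7+[280,180],.166)
print("centre",P((270,365)))
for a,b in [((142,310),(172,470)),((375,250),(402,410)),((205,492),(385,452)),((155,275),(365,235))]:
    d=P(b)-P(a);print(np.rad2deg(np.arctan2(d[1],d[0]))%90, np.hypot(*d[:2]))
# block top corners (wrist px) and centre
q=[(293,156),(365,182),(344,250),(273,235)]
w=[at_z(C,p,.08) for p in q];print(np.round(w,3),np.mean(w,0))
E
```

```text
centre [0.44158167 0.32863137 0.166     ]
8.608092203996833 0.01726951158966113
8.97316104226961 0.01707224663399892
12.140204857721775 0.019050370400093768
10.060440602265551 0.02157102055604949
[[0.42  0.375 0.08 ]
 [0.484 0.351 0.08 ]
 [0.465 0.287 0.08 ]
 [0.399 0.303 0.08 ]] [0.44192708 0.32873857 0.08      ]
```

>>> servo_tool --pt "0.07 0.005 0.3 0 0 -0.121 60" --pt "0.07 0.005 0.6 0 0 -0.121 60" --pt "0.07 0.005 0.8 0 0 -0.121 60" --pt "0.07 0.005 0.8 0 0 -0.121 60" --pt "0.07 0.005 0.8 0 0 -0.121 60"

```text
time: 4.47
tool_pos: [0.44, 0.33, 0.2014]
ee_rot: [-3.139, 0.001, 1.748]
wrist_force: [-0.8, -0.1, -0.5]
width: 0.0602
finger_force: 0.0
```

```bash
python3 - <<'E'
from h import *
o=robot.get_obs();print(o["tool_pos"],o["ee_rot"],o["wrist_force"],o["wrist_torque"])
M=R.from_euler("xyz",o["ee_rot"]).as_matrix();print(M.T@(np.array([.4416,.3287,.124])-o["tool_pos"]))
E
```

```text
[0.43996913 0.32996418 0.2014265 ] [-3.13898790e+00  1.22488544e-03  1.74842136e+00] [-0.77705103 -0.09719657 -0.4908446 ] [ 0.06316408 -0.11223102  0.04821882]
[-0.00143761  0.00158352  0.07742446]
```

>>> servo_tool --pt "-0.012 0.014 0.3 0 0 0 60" --pt "-0.012 0.014 0.55 0 0 0 60" --pt "-0.012 0.014 0.77 0 0 0 60" --pt "-0.012 0.014 0.77 0 0 0 60" --pt "-0.012 0.014 0.77 0 0 0 20" --pt "-0.012 0.014 0.77 0 0 0 10" --pt "-0.012 0.014 0.77 0 0 0 10" --pt "-0.012 0.014 0.77 0 0 0 10" --pt "-0.012 0.014 0.77 0 0 0 10" --pt "-0.012 0.014 0.77 0 0 0 10" --pt "-0.012 0.014 0.77 0 0 0 10" --pt "-0.012 0.014 0.77 0 0 0 10"

```text
time: 5.47
tool_pos: [0.4423, 0.3299, 0.1267]
ee_rot: [3.14, -0.001, 1.749]
wrist_force: [-1.1, -0.8, 5.9]
width: 0.026
finger_force: 30.0
```

>>> servo_tool --pt "0 0 -0.1 0 0 0 10" --pt "0 0 -0.3 0 0 0 10" --pt "0 0 -0.6 0 0 0 10" --pt "0 0 -0.9 0 0 0 10" --pt "0 0 -1 0 0 0 10" --pt "0 0 -1 0 0 0 10"

```text
time: 5.97
tool_pos: [0.4435, 0.3303, 0.229]
ee_rot: [3.135, -0.002, 1.749]
wrist_force: [0.1, 0.6, -0.9]
width: 0.0261
finger_force: 30.0
```

>>> servo_tool --pt "0 0 -0.3 0 0 0 10" --pt "0 0 -0.5 0 0 0 10" --pt "0 0 -0.5 0 0 0 10" --pt "0 0 -0.5 0 0 0 10"

```text
time: 6.3
tool_pos: [0.4421, 0.3295, 0.2742]
ee_rot: [-3.141, 0.0, 1.749]
wrist_force: [-0.9, 0.5, -1.8]
width: 0.0257
finger_force: 30.0
```

```bash
python3 - <<'E'
from h import *
o=robot.get_obs();print(o["tool_pos"],o["ee_rot"],o["wrist_force"],o["width"],o["finger_force"])
np.save("w2.npy",np.r_[o["tool_pos"],o["ee_rot"]])
a=robot.snapshot("side");w=robot.snapshot("wrist")
S=cam("side");M=R.from_euler("xyz",o["ee_rot"]).as_matrix()
tip=o["tool_pos"]+M[:,2]*.112;print(tip,proj(S,[tip]),proj(cam("wrist",o),[tip]))
u,v=proj(S,[tip])[0].astype(int);c=a[max(0,v-50):v+30,u-40:u+40]
u,v=proj(cam("wrist",o),[tip])[0].astype(int);d=w[max(0,v-50):v+50,u-40:u+40];print(u,v,d.shape)
cv2.imwrite("pics/c2.png",np.hstack([cv2.resize(x,(400,500),interpolation=cv2.INTER_CUBIC) for x in(c,d)])[:,:,::-1])
cv2.imwrite("pics/w2.png",w[:,:,::-1]);cv2.imwrite("pics/s2.png",a[:,:,::-1])
E
```

```text
[0.44209527 0.3294959  0.27421166] [-3.14098946e+00  4.46250550e-04  1.74903335e+00] [-0.94004234  0.46649002 -1.75319614] 0.025685784210471227 29.993297159671783
[0.44203764 0.32943474 0.16221169] [[333.97873968 321.93142036]] [[318.02208152 243.25904575]]
318 243 (100, 80, 3)
```

View pics/c2.png

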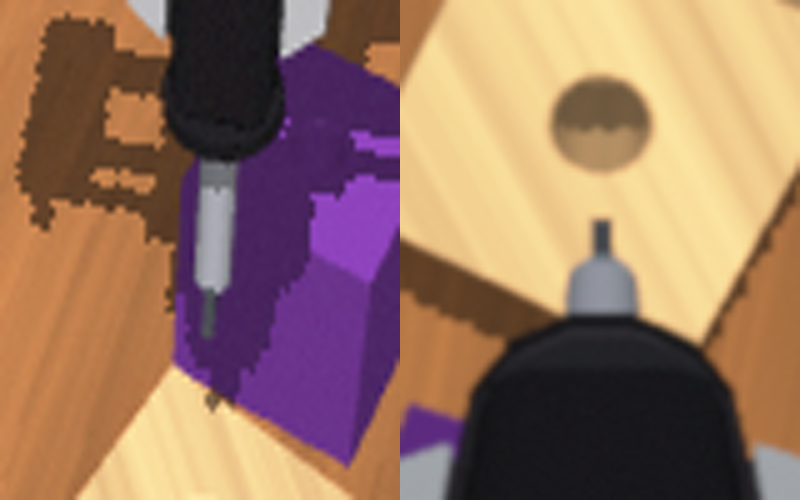

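The wrist view shows the blade thin across image x (tip at (318,237)), so the blade lies along tool x. The empty hole mouth is at (318,218). Going to the torch.

>>> servo_tool --pt "-0.3 0 0 0 0 0 10" --pt "-0.7 0 0 0 0 0 10" --pt "-1 0 0 0 0 0 10" --pt "-1 0 0 0 0 0 10"

```text
time: 6.73
tool_pos: [0.4599, 0.2264, 0.2728]
ee_rot: [-3.137, 0.004, 1.743]
wrist_force: [0.0, 0.1, -1.4]
width: 0.026
finger_force: 30.0
```

>>> servo_tool --pt "-0.35 0 0 0 0 0 10" --pt "-0.7 0 0 0 0 0 10" --pt "-1 0 0 0 0 0 10" --pt "-1 0 0 0 0 0 10"

```text
time: 7.07
tool_pos: [0.4776, 0.1285, 0.273]
ee_rot: [-3.138, 0.003, 1.743]
wrist_force: [0.4, 0.7, -1.3]
width: 0.0259
finger_force: 30.0
```

>>> servo_tool --pt "-0.35 0 0 0 0 0 10" --pt "-0.7 0 0 0 0 0 10" --pt "-1 0 0 0 0 0 10" --pt "-1 0 0 0 0 0 10"

```text
time: 7.4
tool_pos: [0.4954, 0.0306, 0.273]
ee_rot: [-3.138, 0.002, 1.743]
wrist_force: [-0.6, 1.1, -1.1]
width: 0.0259
finger_force: 30.0
```

>>> servo_tool --pt "-0.35 0 0 0 0 -0.07 10" --pt "-0.7 0 0 0 0 -0.07 10" --pt "-1 0 0 0 0 -0.07 10" --pt "-1 0 0 0 0 -0.07 10" --pt "-1 0 0 0 0 -0.07 10" --pt "-1 0 0 0 0 -0.07 10"

```text
time: 7.9
tool_pos: [0.5127, -0.0628, 0.2742]
ee_rot: [-3.14, -0.002, 1.86]
wrist_force: [0.1, 0.8, -1.5]
width: 0.0257
finger_force: 30.0
```

```bash
python3 - <<'E'
from h import *
v=np.load("w2.npy");o2=dict(tool_pos=v[:3],ee_rot=v[3:]);print("hole",at_z(cam("wrist",o2),(318,217.6),.08))
o=robot.get_obs();print(o["tool_pos"],o["ee_rot"],o["wrist_force"],o["width"])
np.save("w3.npy",np.r_[o["tool_pos"],o["ee_rot"]])
w=robot.snapshot("wrist");C=cam("wrist",o)
for z in (.0755,.0875): print(proj(C,[[.503,-.0165,z]]))
cv2.imwrite("pics/w3.png",w[:,:,::-1])
u,v=proj(C,[[.503,-.0165,.08]])[0].astype(int);u0,v0=max(u-60,0),max(v-60,0);print(u0,v0)
c=w[v0:v0+150,u0-20:u0+130]
cv2.imwrite("pics/c3.png",cv2.resize(c,(600,600),interpolation=cv2.INTER_CUBIC)[:,:,::-1])
E
```

```text
hole [0.44229594 0.32834262 0.08      ]
[ 0.51271782 -0.06284449  0.27416372] [-3.13992840e+00 -2.12994289e-03  1.85971776e+00] [ 0.09870719  0.79920258 -1.53661405] 0.025722541365819102
[[322.58235729 163.52008066]]
[[322.72516637 164.97753784]]
262 104
```

View pics/c3.png

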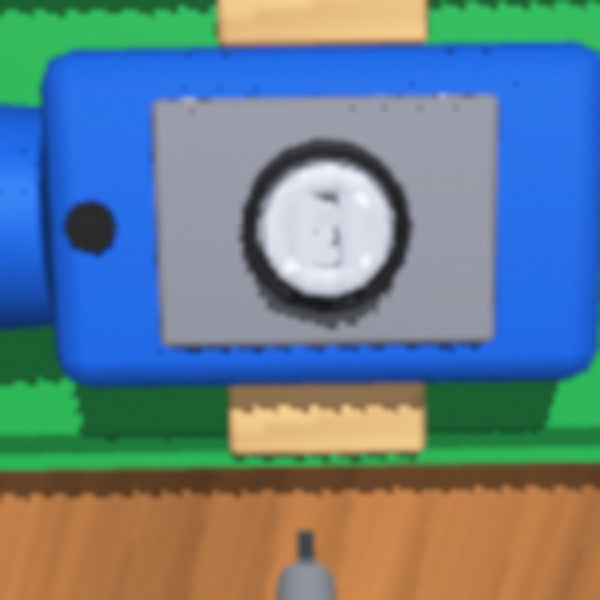

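```bash
python3 - <<'E'
from h import *
v=np.load("w3.npy");o=dict(tool_pos=v[:3],ee_rot=v[3:]);C=cam("wrist",o)
M=R.from_euler("xyz",v[3:]).as_matrix();T=lambda P:M.T@(P-v[:3])
px=lambda p:np.array(p)/4+[242,104]
print("tip tool",T(at_z(C,px((306,533)),v[2]-.112)))
for z in (.0755,.0815,.0875):
    w=at_z(C,px((327,229)),z);print(z,w,T(w))
e=lambda a,b:(lambda d:np.rad2deg(np.arctan2(d[1],d[0]))%90)(at_z(C,px(b),.064)-at_z(C,px(a),.064))
for a,b in [((153,103),(163,345)),((498,95),(495,340)),((155,99),(498,95)),((163,345),(495,340))]:print(e(a,b))
print("slot",e((325,195),(328,265)), "yaw",np.rad2deg(v[5]))
E
```

```text
tip tool [0.00441531 0.00039232 0.11200916]
0.0755 [ 0.5034197 -0.014318   0.0755   ] [0.04874111 0.00524416 0.19875953]
0.0815 [ 0.50317829 -0.01378336  0.0815    ] [0.04933515 0.0051551  0.19276092]
0.0875 [ 0.50293688 -0.01324871  0.0875    ] [0.0499292  0.00506605 0.18676232]
17.40307094046031
17.705133351332577
17.12011139809394
17.349651324625825
slot 19.189201658176827 yaw 106.5539786056195
```

Screw head is at wrist pixel (324,161), with the slot vertical in the picture (nearly along tool x). The blade tip is at (318.5,237). Moving above the screw.

>>> servo_tool --pt "0.25 0.03 0 0 0 -0.009 10" --pt "0.509 0.048 0 0 0 -0.009 10" --pt "0.509 0.048 0.2 0 0 -0.009 10" --pt "0.509 0.048 0.4 0 0 -0.009 10" --pt "0.509 0.048 0.62 0 0 -0.009 10" --pt "0.509 0.048 0.62 0 0 -0.009 10" --pt "0.509 0.048 0.62 0 0 -0.009 10" --pt "0.509 0.048 0.62 0 0 -0.009 10"

```text
time: 8.62
tool_pos: [0.5035, -0.0132, 0.2147]
ee_rot: [3.14, 0.001, 1.874]
wrist_force: [-0.8, 0.4, -1.7]
width: 0.0258
finger_force: 30.0
```

```bash
python3 - <<'E'
from h import *
o=robot.get_obs();print(o["tool_pos"],o["ee_rot"],o["wrist_force"],o["wrist_torque"])
np.save("w4.npy",np.r_[o["tool_pos"],o["ee_rot"]])
w=robot.snapshot("wrist");C=cam("wrist",o)
s=robot.snapshot("side");t=robot.snapshot("top")
cv2.imwrite("pics/s4.png",s[:,:,::-1]);cv2.imwrite("pics/w4.png",w[:,:,::-1]);
u,v=318,225;c=w[v-50:v+50,u-50:u+50]
u,v=proj(cam("side"),[[.503,-.014,.09]])[0].astype(int);d=s[v-30:v+30,u-20:u+20];print(u,v)
cv2.imwrite("pics/c4.png",np.hstack([cv2.resize(c,(500,500),interpolation=cv2.INTER_CUBIC),cv2.resize(d,(300,500),interpolation=cv2.INTER_CUBIC)])[:,:,::-1])
E
```

```text
[ 0.50349409 -0.01319178  0.21472794] [3.14000744e+00 6.24579300e-04 1.87443554e+00] [-0.82171624  0.39935505 -1.66684003] [-0.0285333  -0.08633139 -0.03103437]
354 212
```

View pics/c4.png

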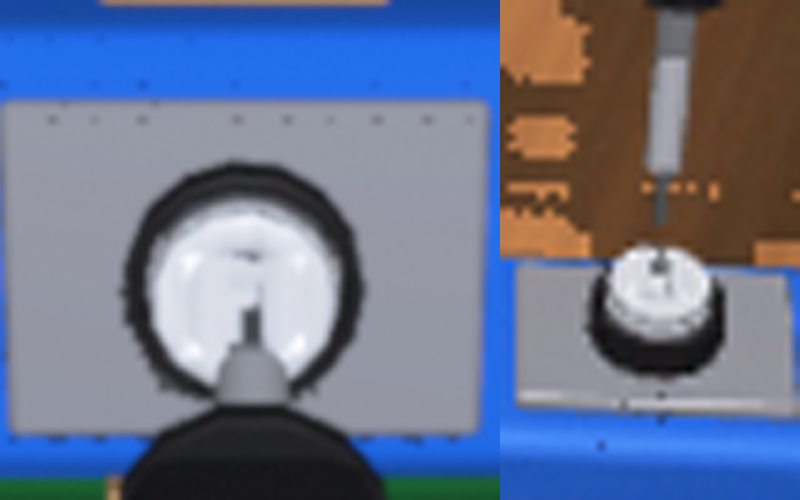

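```bash
python3 - <<'E'
from h import *
v=np.load("w4.npy");o=dict(tool_pos=v[:3],ee_rot=v[3:]);C=cam("wrist",o)
M=R.from_euler("xyz",v[3:]).as_matrix();T=lambda P:M.T@(P-v[:3])
px=lambda p:np.array(p)/5+[268,175]
print("tip",T(at_z(C,px((251,307)),v[2]-.112)))
w=cv2.imread("pics/w4.png");b=cv2.cvtColor(w,cv2.COLOR_BGR2GRAY)[175:275,268:368]
m=(b>195).astype(np.uint8);n,l,s,c=cv2.connectedComponentsWithStats(m);i=1+np.argmax(s[1:,4])
pts=np.argwhere(l==i)[:,::-1];h=cv2.convexHull(pts.astype(np.int32));print(s[i]);
hp=h[:,0][h[:,0,1]<72];e=cv2.fitEllipse(hp.astype(np.float32)) ;print(e)
for z in (.08,.0834,.087): print(z,T(at_z(C,np.array(e[0])+[268,175],z)),T(at_z(C,px((245,250)),z)))
E
```

```text
tip [0.00504029 0.00018395 0.11199731]
[ 31  42  35  33 786]
((48.2576789855957, 59.45183181762695), (34.63956832885742, 35.07999801635742), 64.71561431884766)
0.08 [ 1.14259485e-07 -1.27182319e-03  1.34726117e-01] [ 0.0074454  -0.00068979  0.13472239]
0.0834 [ 0.00096834 -0.00125848  0.13132553] [ 0.00832828 -0.00068312  0.13132184]
0.087 [ 0.00199352 -0.00124435  0.12772491] [ 0.00926309 -0.00067605  0.12772127]
```

>>> servo_tool --pt "0.015 -0.011 0.03 0 0 0 10" --pt "0.015 -0.011 0.07 0 0 0 10" --pt "0.015 -0.011 0.11 0 0 0 10" --pt "0.015 -0.011 0.12 0 0 0 10" --pt "0.015 -0.011 0.12 0 0 0 10"

```text
time: 9.18
tool_pos: [0.5012, -0.0129, 0.2006]
ee_rot: [-3.14, -0.001, 1.873]
wrist_force: [0.5, -0.3, -1.3]
width: 0.0258
finger_force: 30.0
```

>>> servo_tool --pt "0 0 0.01 0 0 0 10" --pt "0 0 0.02 0 0 0 10" --pt "0 0 0.03 0 0 0 10" --pt "0 0 0.03 0 0 0 10"

```text
time: 9.52
tool_pos: [0.5015, -0.0129, 0.1983]
ee_rot: [-3.141, -0.0, 1.873]
wrist_force: [0.8, 0.0, -1.4]
width: 0.0261
finger_force: 30.0
```

>>> servo_tool --pt "0 0 0.01 0 0 0 10" --pt "0 0 0.02 0 0 0 10" --pt "0 0 0.02 0 0 0 10"

```text
time: 9.77
tool_pos: [0.5015, -0.0129, 0.1962]
ee_rot: [-3.141, -0.0, 1.873]
wrist_force: [-0.5, 0.0, -1.4]
width: 0.0262
finger_force: 30.0
```

>>> servo_tool --pt "0 0 0.01 0 0 0 10" --pt "0 0 0.02 0 0 0 10" --pt "0 0 0.02 0 0 0 10"

```text
time: 10.02
tool_pos: [0.5015, -0.0129, 0.1942]
ee_rot: [-3.141, -0.0, 1.873]
wrist_force: [0.0, 0.1, -1.1]
width: 0.0262
finger_force: 30.0
```

>>> servo_tool --pt "0 0 0.01 0 0 0 10" --pt "0 0 0.02 0 0 0 10" --pt "0 0 0.02 0 0 0 10"

```text
time: 10.27
tool_pos: [0.5015, -0.0129, 0.1922]
ee_rot: [-3.141, -0.0, 1.873]
wrist_force: [-0.5, -0.6, -0.7]
width: 0.026
finger_force: 30.0
```

>>> servo_tool --pt "0 0 0.01 0 0 0 10" --pt "0 0 0.02 0 0 0 10" --pt "0 0 0.02 0 0 0 10"

```text
time: 10.52
tool_pos: [0.5017, -0.0129, 0.1908]
ee_rot: [3.141, 0.0, 1.873]
wrist_force: [-0.9, 0.3, 0.1]
width: 0.0261
finger_force: 30.0
```

```bash
python3 - <<'E'
from h import *
o=robot.get_obs();print(o["tool_pos"],o["wrist_force"],o["wrist_torque"])
np.save("w5.npy",np.r_[o["tool_pos"],o["ee_rot"]])
w=robot.snapshot("wrist");s=robot.snapshot("side")
cv2.imwrite("pics/s5.png",s[:,:,::-1]);cv2.imwrite("pics/w5.png",w[:,:,::-1])
u,v=318,225;c=w[v-50:v+50,u-50:u+50];u,v=354,212;d=s[v-30:v+30,u-20:u+20]
cv2.imwrite("pics/c5.png",np.hstack([cv2.resize(c,(500,500),interpolation=cv2.INTER_CUBIC),cv2.resize(d,(300,500),interpolation=cv2.INTER_CUBIC)])[:,:,::-1])
E
```

```text
[ 0.50169885 -0.01287685  0.19083709] [-0.89077362  0.30278344  0.10308295] [-0.00590451 -0.07061728  0.02381067]
```

View pics/c5.png

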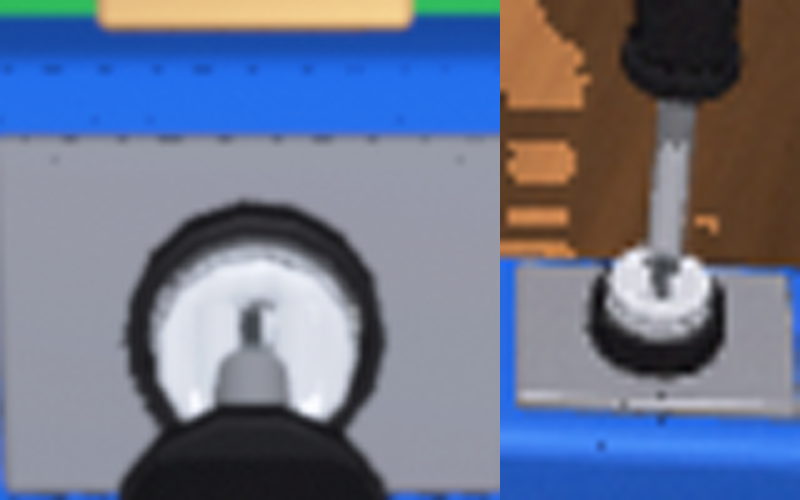

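The crop shows the blade entering the slot, centred at (318,238), with light contact just starting. Pushing further in small steps.

>>> servo_tool --pt "0 0 0.01 0 0 0 10" --pt "0 0 0.02 0 0 0 10" --pt "0 0 0.02 0 0 0 10"

```text
time: 10.87
tool_pos: [0.5017, -0.0129, 0.1893]
ee_rot: [3.141, 0.0, 1.873]
wrist_force: [-1.1, 0.2, 5.6]
width: 0.026
finger_force: 30.0
```

>>> servo_tool --pt "0 0 0.01 0 0 0 10" --pt "0 0 0.02 0 0 0 10" --pt "0 0 0.02 0 0 0 10"

```text
time: 11.12
tool_pos: [0.5017, -0.0129, 0.1878]
ee_rot: [3.141, 0.001, 1.873]
wrist_force: [-2.8, 1.1, 7.2]
width: 0.0256
finger_force: 30.0
```

>>> servo_tool --pt "0 -0.003 0.01 0 0 0 10" --pt "0 -0.003 0.02 0 0 0 10" --pt "0 -0.003 0.02 0 0 0 10"

```text
time: 11.37
tool_pos: [0.5017, -0.0129, 0.1866]
ee_rot: [3.14, 0.001, 1.873]
wrist_force: [-3.1, -0.4, 10.2]
width: 0.0263
finger_force: 30.0
```

>>> servo_tool --pt "0 0 0.01 0 0 0 10" --pt "0 0 0.01 0 0 0 10"

```text
time: 11.53
tool_pos: [0.5017, -0.0129, 0.1859]
ee_rot: [3.139, 0.001, 1.873]
wrist_force: [-2.7, 0.4, 11.4]
width: 0.0258
finger_force: 30.0
```

>>> servo_tool --pt "0 0 0.01 0 0 0 10" --pt "0 0 0.01 0 0 0 10"

```text
time: 11.7
tool_pos: [0.5017, -0.0129, 0.1853]
ee_rot: [3.139, 0.001, 1.873]
wrist_force: [-4.1, 0.4, 11.8]
width: 0.0259
finger_force: 30.0
```

>>> servo_tool --pt "0 0 0 0 0 0.05 10" --pt "0 0 0 0 0 0.1 10" --pt "0 0 0 0 0 0.15 10" --pt "0 0 0 0 0 0.2 10" --pt "0 0 0 0 0 0.2 10"

```text
time: 12.12
tool_pos: [0.5026, -0.013, 0.1857]
ee_rot: [3.136, 0.0, 1.557]
wrist_force: [-2.6, 1.4, 11.4]
width: 0.0259
finger_force: 30.0
```

```bash
python3 - <<'E'
from h import *
o=robot.get_obs();print(o["tool_pos"],o["ee_rot"],o["wrist_force"],o["wrist_torque"],o["joint_positions"])
E
```

```text
[ 0.50260749 -0.01295834  0.18569625] [3.13619422e+00 4.18586660e-04 1.55653350e+00] [-2.55437087  1.37672215 11.41198755] [ 0.11817688  0.41676445 -0.03179382] [-1.38761287e-01 -1.20327458e-02  1.54602471e+00  2.55143038e-04
  1.60219206e+00 -1.24490890e-01]
```

>>> servo_tool --pt "0 0 0.005 0 0 0.06 10" --pt "0 0 0.007 0 0 0.12 10" --pt "0 0 0.007 0 0 0.18 10" --pt "0 0 0.007 0 0 0.24 10" --pt "0 0 0.007 0 0 0.3 10" --pt "0 0 0.007 0 0 0.36 10" --pt "0 0 0.007 0 0 0.36 10"

```text
time: 12.7
tool_pos: [0.5032, -0.0132, 0.1852]
ee_rot: [3.135, -0.003, 0.991]
wrist_force: [-1.4, 0.9, 10.5]
width: 0.0259
finger_force: 30.0
```

```bash
python3 - <<'E'
from h import *
o=robot.get_obs();print(o["tool_pos"],o["ee_rot"],o["wrist_force"],o["wrist_torque"],o["joint_positions"][5])
E
```

```text
[ 0.503194   -0.01316412  0.18523677] [ 3.13519763e+00 -3.00148633e-03  9.90572288e-01] [-1.44566058  0.91163556 10.45279326] [0.02667007 0.22424183 0.06024823] 0.44140875116798867
```

>>> servo_tool --pt "0 0 0.01 0 0 0 10" --pt "0 0 0.012 0 0 0.06 10" --pt "0 0 0.012 0 0 0.12 10" --pt "0 0 0.012 0 0 0.18 10" --pt "0 0 0.012 0 0 0.24 10" --pt "0 0 0.012 0 0 0.24 10"

```text
time: 13.2
tool_pos: [0.5035, -0.0135, 0.1848]
ee_rot: [3.135, -0.006, 0.614]
wrist_force: [-1.7, 0.1, 13.0]
width: 0.0261
finger_force: 30.0
```

```bash
python3 - <<'E'
from h import *
o=robot.get_obs();print(o["tool_pos"],o["ee_rot"],o["wrist_force"],o["wrist_torque"],o["joint_positions"][5])
E
```

```text
[ 0.50353926 -0.01353366  0.18482946] [ 3.13524269 -0.00569331  0.61350144] [-1.73936642  0.14754848 12.98120089] [-0.15230292  0.32962513  0.0171202 ] 0.8183140612420069
```

>>> servo_tool --pt "0 0 0 0 0 0.05 10" --pt "0 0 0 0 0 0.09 10" --pt "0 0 0 0 0 0.13 10" --pt "0 0 0 0 0 0.13 10"

```text
time: 13.53
tool_pos: [0.5036, -0.0138, 0.1849]
ee_rot: [3.136, -0.007, 0.41]
wrist_force: [-0.6, -0.9, 13.4]
width: 0.0261
finger_force: 30.0
```

```bash
python3 - <<'E'
from h import *
o=robot.get_obs();print(o["tool_pos"],o["ee_rot"],o["wrist_force"],o["wrist_torque"],o["joint_positions"][5])
E
```

```text
[ 0.50364301 -0.01376695  0.18486081] [ 3.13593176 -0.00689566  0.41019324] [-0.60885571 -0.87173408 13.44610525] [-0.27275683  0.27183407  0.06377376] 1.0214985299856234
```

>>> servo_tool --pt "0 0 -0.02 0 0 0 10" --pt "0 0 -0.04 0 0 0 10" --pt "0 0 -0.06 0 0 0 10" --pt "0 0 -0.09 0 0 0 10" --pt "0 0 -0.12 0 0 0 10" --pt "0 0 -0.2 0 0 0 10" --pt "0 0 -0.5 0 0 0 10" --pt "0 0 -0.8 0 0 0 10" --pt "0 0 -0.9 0 0 0 10" --pt "0 0 -0.9 0 0 0 10"

```text
time: 14.37
tool_pos: [0.5023, -0.0129, 0.2732]
ee_rot: [3.139, -0.004, 0.413]
wrist_force: [0.1, -0.8, -1.2]
width: 0.0261
finger_force: 30.0
```

```bash
python3 - <<'E'
from h import *
o=robot.get_obs();print(o["tool_pos"],o["ee_rot"],o["wrist_force"],o["wrist_torque"],o["width"])
np.save("w6.npy",np.r_[o["tool_pos"],o["ee_rot"]])
w=robot.snapshot("wrist");s=robot.snapshot("side");t=robot.snapshot("top")
for n,i in zip("wst",(w,s,t)):cv2.imwrite(f"pics/{n}6.png",i[:,:,::-1])
u,v=proj(cam("wrist",o),[[.503,-.014,.083]])[0].astype(int);print(u,v)
c=w[v-40:v+60,u-50:u+50];d=s[182:242,334:374];z=cv2.imread("pics/s4.png")[182:242,334:374,::-1]
k=lambda x,w:cv2.resize(x,(w,400),interpolation=cv2.INTER_CUBIC)
cv2.imwrite("pics/c6.png",np.hstack([k(c,400),k(d,200),k(z,200)])[:,:,::-1])
E
```

```text
[ 0.50231474 -0.01288806  0.27315163] [ 3.13942975 -0.00416486  0.41252523] [ 0.12728171 -0.75411353 -1.15651318] [-0.00553715  0.02166294 -0.02401017] 0.02608086928678461
319 217
```

View pics/c6.png

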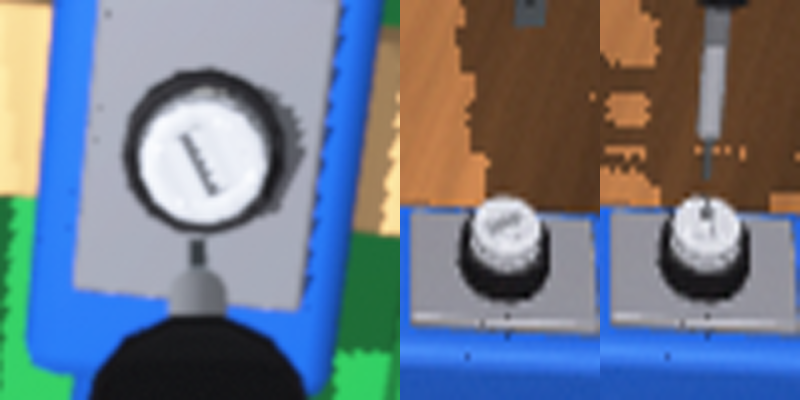

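The slot has settled about 60° clockwise of its start (crop line (182,135)–(217,193)), and the head is up, so it is locked. Returning to the block.

>>> servo_tool --pt "0.2 -0.3 0 0 0 -0.85 10" --pt "0.4 -0.6 0 0 0 -0.85 10" --pt "0.6 -0.8 0 0 0 -0.85 10" --pt "0.8 -1 0 0 0 -0.85 10" --pt "0.8 -1 0 0 0 -0.85 10" --pt "0.8 -1 0 0 0 -0.85 10" --pt "0.8 -1 0 0 0 -0.85 10" --pt "0.8 -1 0 0 0 -0.85 10" --pt "0.8 -1 0 0 0 -0.85 10" --pt "0.8 -1 0 0 0 -0.85 10" --pt "0.8 -1 0 0 0 -0.85 10" --pt "0.8 -1 0 0 0 -0.85 10"

```text
time: 15.52
tool_pos: [0.5335, 0.1107, 0.2676]
ee_rot: [-3.136, -0.0, 1.749]
wrist_force: [-0.9, 0.5, -2.1]
width: 0.0258
finger_force: 30.0
```

>>> servo_tool --pt "0.35 -0.1 0 0 0 0 10" --pt "0.7 -0.2 0 0 0 0 10" --pt "1 -0.25 0 0 0 0 10" --pt "1 -0.25 0 0 0 0 10"

```text
time: 15.85
tool_pos: [0.4896, 0.209, 0.2688]
ee_rot: [-3.138, -0.003, 1.751]
wrist_force: [-0.4, 0.2, -1.8]
width: 0.0261
finger_force: 30.0
```

>>> servo_tool --pt "0.35 -0.1 0 0 0 0 10" --pt "0.7 -0.2 0 0 0 0 10" --pt "1 -0.28 0 0 0 0 10" --pt "1 -0.28 0 0 0 0 10" --pt "1 -0.28 0 0 0 0 10"

```text
time: 16.27
tool_pos: [0.4463, 0.2988, 0.2689]
ee_rot: [-3.139, 0.002, 1.749]
wrist_force: [0.6, -0.8, -1.4]
width: 0.0254
finger_force: 30.0
```

```bash
python3 - <<'E'
from h import *
o=robot.get_obs();print(o["tool_pos"],o["ee_rot"])
M=R.from_euler("xyz",o["ee_rot"]).as_matrix();print(M.T@(np.array([.4421,.3295,.2742])-o["tool_pos"]))
E
```

```text
[0.44630347 0.29882105 0.26894591] [-3.13913118e+00  1.55544097e-03  1.74865008e+00]
[ 0.03093047  0.00127743 -0.00530536]
```

>>> servo_tool --pt "0.2 0.013 0 0 0 0 10" --pt "0.31 0.013 0 0 0 0 10" --pt "0.31 0.013 0 0 0 0 10" --pt "0.31 0.013 0 0 0 0 10"

```text
time: 16.6
tool_pos: [0.4434, 0.3282, 0.2698]
ee_rot: [-3.141, 0.001, 1.747]
wrist_force: [-0.5, 0.1, -1.1]
width: 0.0256
finger_force: 30.0
```

```bash
python3 - <<'E'
from h import *
o=robot.get_obs();print(o["tool_pos"],o["ee_rot"])
w=robot.snapshot("wrist")[:,:,::-1];cv2.imwrite("pics/w7.png",w);old=cv2.imread("pics/w2.png")
# hole patch and tip patch matched from w2 into w7
for n,(x0,x1,y0,y1) in dict(hole=(303,334,204,230),tip=(309,327,231,258)).items():
    r=cv2.matchTemplate(w[190:275,280:360],old[y0:y1,x0:x1],cv2.TM_CCOEFF_NORMED);_,m,_,l=cv2.minMaxLoc(r)
    print(n,round(m,3),"shift px",l[0]+280-x0,l[1]+190-y0)
E
```

```text
[0.44339371 0.32822374 0.26984051] [-3.14051718e+00  1.47632065e-03  1.74663933e+00]
hole 0.992 shift px -2 -1
tip 0.994 shift px 0 0
```

>>> servo_tool --pt "0.01 -0.014 0.1 0 0 0 10" --pt "0.01 -0.014 0.3 0 0 0 10" --pt "0.01 -0.014 0.5 0 0 0 10" --pt "0.01 -0.014 0.65 0 0 0 10" --pt "0.01 -0.014 0.75 0 0 0 10" --pt "0.01 -0.014 0.82 0 0 0 10" --pt "0.01 -0.014 0.9 0 0 0 10" --pt "0.01 -0.014 0.9 0 0 0 10"

```text
time: 17.32
tool_pos: [0.4411, 0.3292, 0.179]
ee_rot: [-3.14, 0.001, 1.747]
wrist_force: [-0.4, -0.0, -1.7]
width: 0.0258
finger_force: 30.0
```

>>> servo_tool --pt "0 0 0.12 0 0 0 10" --pt "0 0 0.24 0 0 0 10" --pt "0 0 0.36 0 0 0 10" --pt "0 0 0.44 0 0 0 10" --pt "0 0 0.49 0 0 0 10" --pt "0 0 0.49 0 0 0 10"

```text
time: 17.82
tool_pos: [0.4406, 0.3293, 0.1294]
ee_rot: [-3.138, 0.001, 1.748]
wrist_force: [-0.1, -1.0, -1.2]
width: 0.0262
finger_force: 30.0
```

>>> servo_tool --pt "0 0 0.01 0 0 0 10" --pt "0 0 0.02 0 0 0 10" --pt "0 0 0.02 0 0 0 10"

```text
time: 18.07
tool_pos: [0.4418, 0.33, 0.1301]
ee_rot: [3.141, -0.0, 1.748]
wrist_force: [-0.7, -0.6, -1.5]
width: 0.0256
finger_force: 30.0
```

>>> servo_tool --pt "0 0 0.01 0 0 0 10" --pt "0 0 0.02 0 0 0 10" --pt "0 0 0.02 0 0 0 10"

```text
time: 18.32
tool_pos: [0.4415, 0.3298, 0.1276]
ee_rot: [3.141, 0.0, 1.748]
wrist_force: [-0.5, -0.0, -1.2]
width: 0.0258
finger_force: 30.0
```

Close to seated; opening to 60 mm and lifting off.

>>> servo_tool --pt "0 0 0.005 0 0 0 30" --pt "0 0 0.005 0 0 0 40" --pt "0 0 0.005 0 0 0 60" --pt "0 0 0.005 0 0 0 60" --pt "0 0 0.005 0 0 0 60" --pt "0 0 0.005 0 0 0 60" --pt "0 0 0.005 0 0 0 60"

```text
time: 18.9
tool_pos: [0.4415, 0.3298, 0.1271]
ee_rot: [3.141, 0.0, 1.748]
wrist_force: [0.0, 0.3, -0.1]
width: 0.06
finger_force: 0.0
```

>>> servo_tool --pt "0 0 -0.2 0 0 0 60" --pt "0 0 -0.5 0 0 0 60" --pt "0 0 -0.8 0 0 0 60" --pt "0 0 -1 0 0 0 60" --pt "0 0 -1 0 0 0 60"

```text
time: 19.32
tool_pos: [0.4435, 0.3311, 0.2332]
ee_rot: [3.131, -0.004, 1.748]
wrist_force: [0.3, -0.3, 1.5]
width: 0.0599
finger_force: 0.0
```

>>> servo_tool --pt "0 0 -0.3 0 0 0 60" --pt "0 0 -0.55 0 0 0 60" --pt "0 0 -0.55 0 0 0 60" --pt "0 0 -0.55 0 0 0 60"

```text
time: 19.65
tool_pos: [0.4419, 0.33, 0.2826]
ee_rot: [3.139, -0.001, 1.748]
wrist_force: [0.2, -0.3, -0.8]
width: 0.0599
finger_force: 0.0
```

```bash
python3 - <<'E'
from h import *
o=robot.get_obs();print(o["tool_pos"],o["wrist_force"],o["width"],o["time"])
s=robot.snapshot("side")[:,:,::-1];t=robot.snapshot("top")[:,:,::-1];cv2.imwrite("pics/s8.png",s)
a=cv2.imread("pics/side0.png")
print("driver diff",cv2.absdiff(s[310:410,300:370],a[310:410,300:370]).mean())
for n,(u,v,w,h) in dict(mug=(231,313,61,65),bowl=(213,250,60,41),box=(269,190,69,56),torch=(364,240,108,62)).items():
    sl=np.s_[v-h//2:v+h//2,u-w//2:u+w//2];print(n,cv2.absdiff(s[sl],a[sl]).mean())
for d in robot.find_in("driver_grip","side")[:3]:print(np.round(d["extent"]),d["conf"])
k=lambda x:cv2.resize(x,(400,480),interpolation=cv2.INTER_CUBIC)
cv2.imwrite("pics/c8.png",np.hstack([k(s[180:420,180:400]),k(a[180:420,180:400])]))
E
```

```text
[0.44191221 0.33001258 0.28264811] [ 0.20037149 -0.28553934 -0.83037529] 0.059944448926121004 19.65
driver diff 9.534809523809523
mug 2.301736111111111
bowl 1.5243055555555556
box 61.55987394957983
torch 41.674084030266826
[387. 355.  21.  82.] 0.87
[284. 395.  28.  88.] 0.75
[335. 338.  22.  46.] 0.73
```

View pics/c8.png

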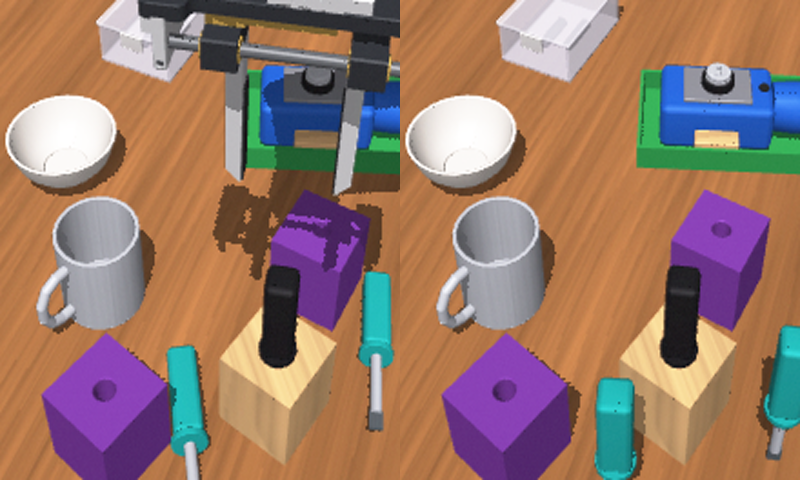

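The last picture shows the black driver seated in the wooden block exactly as at the start, at (335,338). The mug and bowl are unmoved, and the gripper is clear and open.

```bash
python3 -c "
from bench import robot
print(robot.close_job())"
```

```text
the job is handed in; nothing more can be done
None
```

The torch's battery cover is locked: the screw rests about 60° clockwise of its start with its head up. The screwdriver stands blade down in its wooden block, released, and the job is handed in at about 20 s. The peak push was about 15 N, and the mug and bowl are unmoved. I never worked near the clear box, but the gripper partly hid it in the last picture, so I couldn't confirm it there.

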